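# Park the speaker on its charging stripe and switch the dock on

## Robot

A 6-joint arm with a two-finger parallel gripper is mounted at the origin on the work surface. World frame = base frame: x ahead of the robot, y to its left, z up, the work surface at z = 0. Lengths are in m, angles in rad, forces in N, time in s.
With the tool pointing down it reaches from about 0.275 to 0.825 m from the base axis. Payload 5.2 kg.
Tool frame: the origin (TCP) lies midway between the tips of the shut fingers; the grasp point (between the pads) lies 19 mm behind it; z points along the fingers, y is the line along which they close (so a half turn about z gives the same grasp; the last joint's range is limited). The gripper opens to 93 mm and grips with 3 to 60 N. Pads are 15 mm wide; open, the fingers measure 128 mm over their backs; the gripper's body (75 mm by 188 mm) begins 65 mm behind the grasp point.
Start: joints at [1.132, 0.259, 1.535, -0, 1.348, -0.203], TCP at [0.128, 0.535, 0.219] pointing down, gripper open.
Joint ranges: [-3.14, 3.14], [-0.91, 2.08], [0.19, 2.58], [-1.22, 4.36], [0.22, 2.71], [-3.12, 3.12]. Speed limits (rad/s): [2.57, 2.57, 3.14, 3.14, 3.14, 3.14].

## Interface

Orientations are given as a rotation vector (axis times angle).
In Python, from rig import manip gives the robot as it stands. Calls block until the motion is done:
- manip.goto(position, orientation): joint-space move of the TCP to a pose.
- manip.movel(position, max_speed=0.15, rotation=None): straight line of the TCP; rotation=None keeps the orientation; max_speed is the mean speed in m/s.
- manip.move_j(angles): joint-space move.
- manip.ungrasp() and manip.grab(grasp_force=None): open the fingers fully, or close them until they stop; grasp_force is the grip in N (None keeps the last).
- manip.pause(seconds).
- manip.inverse_kinematics(position, orientation): joint angles nearest the present ones, or None.
- manip.read_camera(name): name is "scene" or "top"; returns a dict with "color" (420x560x3 uint8, red, green, blue), "depth" (420x560 float32, m along the optical axis (not along the pixel's ray), 0 where there is no reading), "fovy" (degrees; the focal length in pixels is half the picture's height over the tangent of half this angle, whatever the lens; pixels are square), "cx", "cy" (the principal point, pixels), "origin" and "attitude" of the camera in the world. Camera axes: x right, y down, z forward; pixel columns grow to the right and rows downward; lengths in m; the calibration is good to about 2 mm. A picture is of the moment at which its call begins.
A pose or a line that the arm cannot do raises manip.MotionError and nothing moves.
- manip.finish_job(): hands the job in; it is judged then, once.
Trained networks look in the newest picture that a camera, given by its name, has taken for a name from the list of things; names that differ only in an ending like _2 or _b are one class to them, and where a whole thing is asked for, a point or a joint stands for the part that bears it (a point fixed in the world has none). Each returns a list of dicts, best first, with "confidence" (0 to 1); they miss things now and then, are a little off and sometimes report something else, mostly with a low value. They report only what shows in the picture. A call takes as long as a camera call. They do not tell look-alikes from the thing itself.
- manip.regions_of(camera, name): "mask" (420x560 bool, what is visible of it) and "at" ([column, row] in pixels, amid what is visible of it).
Readings, each from a call of its own:
- manip.current_time_s(): time.
- manip.current_joints(): joint angles.
- manip.current_dq(): joint speeds.
- manip.current_joint_torque(): joint torques, N m.
- manip.current_position(): TCP position.
- manip.current_tool_rot(): TCP orientation.
- manip.current_ft_force(): force on the tool from outside, world axes, zero at the start.
- manip.current_moment(): the same for the moment, N m.
- manip.current_finger_gap(): opening from 0.0 (shut) to 1.0 (fully open).
- manip.current_grip_force(): force on a finger pad.
Only numpy, scipy, OpenCV 4.12 (cv2) and the standard library are available. Lean on these libraries where they do the work, as an engineer would, in place of code of your own. Each camera call takes 0.05 s, during which the arm holds its last target. There are 200 camera calls.

## Task

Roll the cylindrical speaker along the charging dock, without lifting it off the dock, until it lies still and square over the brass stripe, and let go of it. Then press only lightly, feeling for it, on the orange thumb piece inside the slot of the dock's control block and slide it all the way towards the green dot. Leave the speaker on the stripe, and do not disturb the mug, the remote control or the bowl.

Things in the scene. Friction and masses are not known exactly. Their poses are not given: they have to be found in the camera images.
- dock: charging dock fixed on the table: dark wooden board with a black control block at its +y end. Origin on the table under the stripe's middle; x across the dock (-90 to +90 mm), y along it, z up. Board: y -225 to +115 mm, flat top 8 mm above the origin. Block: y +115 to +225 mm, flat top 42 mm above the origin
- stripe (a point): middle of the brass stripe on the board's top (stripe 20 mm wide along the dock's y, 170 mm long along its x; printed flat); axes as the dock's
- speaker: loose blue cylindrical speaker with brass ends, 66 mm in diameter, 150 mm long, 0.4 to 0.8 kg; rolls easily. Origin at its centre, x along its axis; y and z turn as it rolls. Starts lying on the board 100 to 165 mm to the -y side of the stripe, axis along the dock's x give or take 6 degrees, centre 33 mm above the board's top
- slot (a point): middle of the slot's mouth, level with the control block's top; axes as the dock's. Slot 84 mm long (x), 30 mm wide (y), upright walls; green dot beyond its +x end, red beyond its -x end. The orange thumb piece in it has its flat top 2 to 14 mm below the mouth: differs each time, not measured, to be felt. It gives down on a spring, 2 N per mm, 4 mm at most; press with under 15 N
- switch (a joint): travel in m of the orange thumb piece (44 mm long in x, 28 wide in y, flat top, printed ribs): 0 = red (off) end, 0.034 = fully at the green end (on), along the dock's +x. Its middle is at x = -17 mm + this value from slot. Slides against about 2 N of friction and stays where left; a fingertip pressed on it with about 5 N drags it along
- mug: white mug, 80 mm across, 90 mm high, loose, standing beyond the dock's +x side; origin under its centre
- remote: black remote control, 45 x 150 x 20 mm, long side along its y, loose, lying beyond the dock's +x side; origin under its centre
- bowl: blue bowl, 100 mm across, 45 mm high, loose, beyond the dock's +x side; origin under its centre
Mind the look-alikes: they are no part of the job. There is more than one size of the speaker; the one meant has the size given above.

How it is judged:
On the way, in this order (a step that is already met when the one before it is completed fails the run):
1. the speaker lies still and square over the stripe, let go (y of speaker in the frame of stripe between -0.01 and 0.01 m and x of speaker in the frame of stripe between -0.025 and 0.025 m and angle between the x axis of speaker and the x axis of stripe, either way round below 0.15 rad and linear speed of speaker below 0.01 m/s and contact force between the fingers and speaker below 0.1 N), for 0.4 s.
2. the switch is slid fully to the green dot (value of joint switch above 0.031 m), for 0.1 s.
At the end, for the whole second after the job is handed in: the speaker lies at rest on the board, its centre within 10 mm of the stripe's centre line and within 25 mm of its middle lengthways, square to within 0.15 rad, and the switch is within 3 mm of the green end of its travel (y of speaker in the frame of stripe between -0.01 and 0.01 m and x of speaker in the frame of stripe between -0.025 and 0.025 m and z of speaker in the frame of stripe below 0.037 m and angle between the x axis of speaker and the x axis of stripe, either way round below 0.15 rad and linear speed of speaker below 0.01 m/s and value of joint switch above 0.031 m); the robot touches nothing.
It fails at once if the speaker is lifted more than 8 mm off the board (z of speaker in the frame of stripe above 0.041 m).
It fails at once if the speaker falls off the dock (z of speaker in the frame of stripe below 0.025 m).
It fails at once if the dock or its switch is pressed by the fingers with more than 20 N (contact force between the fingers and dock above 20 N).
It fails at once if the mug, the remote control or the bowl is shifted by more than 20 mm or tipped (distance of any of mug, remote, bowl from where it was at the start of the episode above 0.02 m or angle between any of mug, bowl's own z axis and vertical above 0.4 rad).
It also fails if it takes over 54 s, if anything falls off the work surface, if the arm or the gripper's body presses on something with over 40 N, if the wrist force passes 120 N, or if a joint passes its speed limit or range.

## Working session

There is one attempt and no reset: what is moved stays moved. The work goes in short steps, each a Python script; the robot and the scene stay as the last script left them, time stands still between calls to the robot, and variables do not carry over. Pictures are saved under pics/ and viewed, at most 10 in all, crops included, and the job is handed in when it is done.

```bash
mkdir -p pics; cat > h.py <<'E'
import numpy as np, cv2
from rig import manip
def cam(n):
    c=manip.read_camera(n); c['f']=c['color'].shape[0]/2/np.tan(np.radians(c['fovy'])/2); return c
def R(c):
    a=np.array(c['attitude'],float)
    return a if a.shape==(3,3) else cv2.Rodrigues(a)[0]
def pts(c,mask=None):
    d=c['depth']; v,u=np.nonzero((d>0) if mask is None else (mask&(d>0))); z=d[v,u]
    p=np.stack([(u-c['cx'])*z/c['f'],(v-c['cy'])*z/c['f'],z],1)
    return p@R(c).T+np.array(c['origin']),u,v
def save(c,n): cv2.imwrite('pics/'+n,c['color'][:,:,::-1])
E
python3 - <<'E'
from h import *
for n in ('top','scene'):
    c=cam(n); save(c,n+'0.png'); print(n,c['origin'],c['attitude'],c['f'],c['cx'],c['cy'])
    for k in ('speaker','dock','stripe','slot','switch','mug','remote','bowl'):
        for r in manip.regions_of(n,k):
            p,u,v=pts(c,r['mask']); print(k,round(r['confidence'],2),np.round(r['at']),len(p),np.round(np.median(p,0),3) if len(p) else '')
            print('   ',np.round(np.percentile(p,[2,98],axis=0),3).tolist() if len(p) else '')
E
```

```text
top [ 0.45593586 -0.10341215  1.15510834] [-2.19731134  2.19338244 -0.06504088] 475.99022106009664 278.8954854267297 205.75687002537774
speaker 0.71 [412. 206.] 3450 [ 0.515 -0.411  0.08 ]
    [[0.419, -0.464, 0.001], [0.613, -0.374, 0.088]]
speaker 0.63 [301. 206.] 1811 [ 0.521 -0.156  0.069]
    [[0.449, -0.189, 0.048], [0.593, -0.127, 0.076]]
speaker 0.56 [353. 322.] 3509 [ 0.263 -0.279  0.08 ]
    [[0.204, -0.373, 0.043], [0.318, -0.185, 0.089]]
dock 0.61 [231. 212.] 12384 [ 0.507 -0.003  0.009]
    [[0.422, -0.258, 0.003], [0.596, 0.179, 0.045]]
stripe 0.79 [236. 214.] 12362 [ 0.507 -0.003  0.009]
    [[0.422, -0.258, 0.003], [0.596, 0.179, 0.045]]
slot 0.66 [237. 210.] 12520 [ 0.507 -0.003  0.009]
    [[0.422, -0.258, 0.003], [0.596, 0.18, 0.045]]
switch 0.65 [248. 142.] 1306 [ 0.67  -0.037  0.02 ]
    [[0.624, -0.082, 0.002], [0.709, 0.005, 0.046]]
switch 0.6 [175. 217.] 221 [0.491 0.132 0.031]
    [[0.468, 0.116, 0.018], [0.51, 0.145, 0.043]]
mug 0.9 [172. 148.] 1303 [0.66  0.145 0.034]
    [[0.619, 0.097, 0.001], [0.694, 0.195, 0.092]]
remote 0.91 [316. 147.] 1188 [ 0.663 -0
[... 739 characters left out ...]
26. 219.] 12432 [ 0.521 -0.002  0.009]
    [[0.425, -0.261, 0.005], [0.604, 0.178, 0.044]]
dock 0.47 [249. 212.] 2251 [ 0.545 -0.158  0.067]
    [[0.449, -0.193, 0.011], [0.6, -0.128, 0.076]]
stripe 0.96 [323. 218.] 12423 [ 0.521 -0.002  0.009]
    [[0.424, -0.261, 0.005], [0.603, 0.177, 0.044]]
slot 0.78 [323. 218.] 12423 [ 0.521 -0.002  0.009]
    [[0.424, -0.261, 0.005], [0.603, 0.177, 0.044]]
switch 0.66 [386. 208.] 185 [0.493 0.13  0.031]
    [[0.468, 0.119, 0.028], [0.513, 0.142, 0.034]]
mug 0.83 [399. 265.] 2410 [0.652 0.136 0.052]
    [[0.622, 0.093, 0.002], [0.699, 0.195, 0.091]]
remote 0.65 [225. 276.] 1766 [ 0.671 -0.196  0.02 ]
    [[0.642, -0.268, 0.001], [0.691, -0.126, 0.024]]
```

View pics/top0.png

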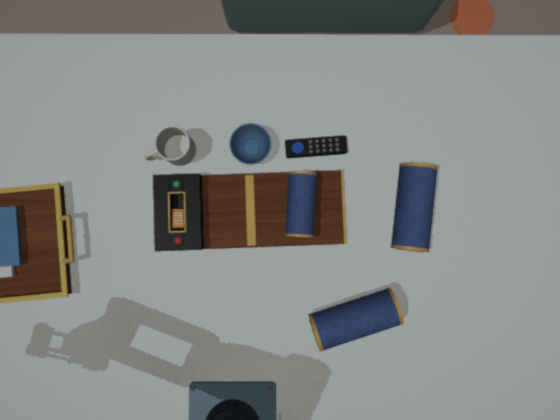

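```bash
python3 - <<'E'
from h import *
for n in ('top','scene'):
    c=cam(n)
    P=np.zeros((420,560,3)); p,u,v=pts(c); P[v,u]=p
    box=lambda p,lo,hi:np.all((p>lo)&(p<hi),-1)
    # speaker on dock
    d=max((r for r in manip.regions_of(n,'speaker') ),key=lambda r:-np.linalg.norm(np.median(pts(c,r['mask'])[0],0)[:2]-[.53,-.157]))
    s=pts(c,d['mask'])[0]; t=s[s[:,2]>.06]
    m,ev=cv2.PCACompute(t[:,:2].astype(np.float32),None); print(n,'spk',m,ev[0],np.percentile(t,[1,99],axis=0).round(3).tolist(),'ztop',np.percentile(t[:,2],95))
    for nm,lo,hi in (('dock block',[.4,.05,.038],[.62,.2,.05]),('board',[.41,-.3,.005],[.62,.07,.013])):
        k=box(P,lo,hi); q=P[k]
        r=cv2.minAreaRect((q[:,:2]*1000).astype(np.float32)); print(nm,r,np.median(q[:,2]))
    hsv=cv2.cvtColor(c['color'],cv2.COLOR_RGB2HSV)
    on=box(P,[.41,-.27,.0],[.61,.19,.05])
    br=on&box(P,[.41,-.12,.0],[.61,.06,.015])&(hsv[...,1]>90)&(hsv[...,2]>110)
    q=P[br]; print('stripe',len(q),np.median(q,0),cv2.minAreaRect((q[:,:2]*1000).astype(np.float32)) if len(q)>5 else '')
    for nm,h0,h1 in (('green',45,85),('red',-1,6),('orange',8,20)):
        k=on&(P[...,1]>.06)&(hsv[...,0]>h0)&(hsv[...,0]<h1)&(hsv[...,1]>120)&(hsv[...,2]>80); q=P[k]; print(nm,len(q),np.median(q,0) if len(q) else '')
    crop=c['color'][150:290,120:350] if n=='top' else c['color'][130:300,190:450]
    cv2.imwrite(f'pics/{n}c.png',cv2.resize(crop[:,:,::-1],None,fx=3,fy=3,interpolation=cv2.INTER_CUBIC))
E
```

```text
top spk [[ 0.51490897 -0.41686276]] [ 0.99281585 -0.11965216] [[0.418, -0.464, 0.061], [0.613, -0.376, 0.089]] ztop 0.08750189704893087
dock block ((516.4400634765625, 132.669189453125), (205.3662109375, 111.07813262939453), 2.2312772274017334) 0.041911996838386756
board ((512.4463500976562, -109.93341064453125), (359.4903564453125, 200.83932495117188), 89.53230285644531) 0.00794436592533665
stripe 636 [ 0.50900697 -0.03823832  0.0081199 ] ((509.33966064453125, -38.256324768066406), (169.59249877929688, 21.918188095092773), 2.1083128452301025)
green 27 [0.56854416 0.13356769 0.04258597]
red 38 [0.43708317 0.12934425 0.0424267 ]
orange 133 [0.49114979 0.13070565 0.03040869]
scene spk [[ 0.52984786 -0.15980463]] [ 0.9980078  -0.06309015] [[0.449, -0.189, 0.06], [0.599, -0.133, 0.076]] ztop 0.07520148888521112
dock block ((505.2451477050781, 129.4246063232422), (182.3187713623047, 111.06128692626953), 1.9412826299667358) 0.04238366292811824
board ((511.20635986328125, -99.6690673828125), (195.20579528808594, 341.79534912109375), 1.048823356628418) 0.008497424386339714
stripe 627 [ 0.51484714 -0.03942271  0.00888762] ((508.50347900390625, -40.09619140625), (171.42250061035156, 22.787263870239258), 1.8863942623138428)
green 28 [0.5708678  0.13190456 0.04324088]
red 32 [0.43956722 0.12719842 0.04303455]
orange 338 [0.4953124  0.13006292 0.0319579 ]
```

Dock candidates: the speaker could be (301,206), on the dock and about 150 mm long, or the larger ones at (412,206) and (353,322), both off the dock. I choose (301,206). For the dock, the tray at (30,240) is a look-alike. The real dock is at (245,210): stripe (250,210), slot (177,212), green dot (176,184), red dot (178,240).

View pics/topc.png

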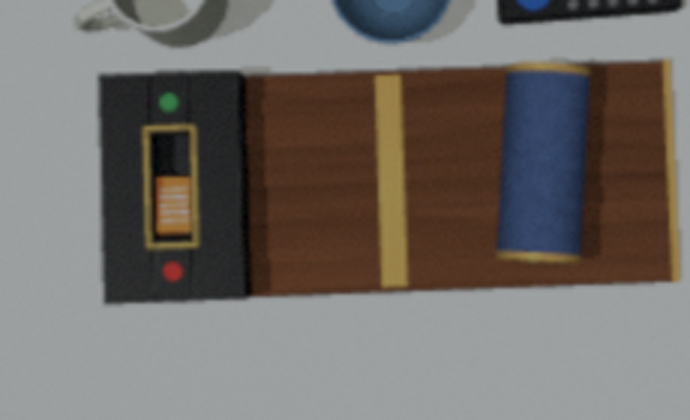

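```bash
cat >> h.py <<'E'
YAW=np.radians(2.0); O=np.array([.509,-.0388,0.])   # dock frame
def dk(x,y,z=0): c,s=np.cos(YAW),np.sin(YAW); return O+[c*x-s*y,s*x+c*y,z]
def rot(yaw,flip=False):
    yaw=yaw+(np.pi if flip else 0); y=np.array([-np.sin(yaw),np.cos(yaw),0]); z=np.array([0,0,-1.])
    return cv2.Rodrigues(np.stack([np.cross(y,z),y,z],1))[0].ravel()
def spk():
    "speaker in dock frame: x,y,yaw(rel), from both cameras"
    for n in ('top','scene'):
        c=cam(n); p,u,v=pts(c)
        q=p-O; cs,s=np.cos(YAW),np.sin(YAW); q=np.stack([cs*q[:,0]+s*q[:,1],-s*q[:,0]+cs*q[:,1],q[:,2]],1)
        q=q[(abs(q[:,0])<.11)&(q[:,1]>-.22)&(q[:,1]<.1)&(q[:,2]>.05)&(q[:,2]<.08)]
        if len(q)<100: print(n,'none'); continue
        from scipy.optimize import least_squares
        # cylinder of radius 33 mm, axis horizontal at z=zc
        def f(a): return np.hypot((q[:,1]-a[0]-a[1]*q[:,0]),q[:,2]-a[2])-.033
        a=least_squares(f,[np.median(q[:,1]),0,.041],loss='soft_l1',f_scale=.002).x
        lo,hi=np.percentile(q[:,0],[.5,99.5]); print(n,'x',round((lo+hi)/2,4),'len',round(hi-lo,4),'y0',a[0].round(4),'yaw',a[1].round(3),'zc',a[2].round(4),len(q))
E
python3 - <<'E'
from h import *
spk()
print(manip.current_time_s())
for fl in (0,1): print(manip.inverse_kinematics(dk(.01,-.12,.15),rot(YAW-.1,fl)), manip.inverse_kinematics(dk(0,.17,.15),rot(YAW,fl)))
E
```

```text
top x 0.0083 len 0.1494 y0 -0.1188 yaw -0.086 zc 0.0403 1769
scene x 0.0108 len 0.1531 y0 -0.1218 yaw -0.088 zc 0.041 1865
1.2
[-0.49806221  0.30834931  1.64286999  0.          1.19037336 -2.00376513] [ 4.01462047e-02  2.62823039e-01  1.70686412e+00 -4.44089210e-16
  1.17190549e+00 -1.56555671e+00]
[-4.98062214e-01  3.08349309e-01  1.64286999e+00 -8.88178420e-16
  1.19037336e+00  1.13782753e+00] [ 4.01462047e-02  2.62823039e-01  1.70686412e+00 -8.88178420e-16
  1.17190549e+00  1.57603595e+00]
```

The crop confirms it: a blue cylinder with brass ends at crop (545,160), lying slightly askew on the board. The stripe is at (390,180) and the orange thumb piece at (173,205), at the red end. Next I approach, straddle it, square it with a light grip, then roll it.

```bash
python3 - <<'E'
from h import *
X,Y,A=.0095,-.1203,-.087
manip.goto(dk(X,Y,.15),rot(YAW+A,1))
manip.movel(dk(X,Y,.024),max_speed=.12)
print(manip.current_ft_force().round(2) if hasattr(manip.current_ft_force(),'round') else manip.current_ft_force())
manip.grab(4); print('gap',manip.current_finger_gap(),manip.current_grip_force())
manip.movel(dk(.003,Y,.024),max_speed=.02,rotation=rot(YAW,1))
manip.ungrasp(); manip.pause(.3)
manip.movel(dk(.003,0.0,.024),max_speed=.035)
manip.pause(.5)
print(manip.current_ft_force(),manip.current_time_s())
manip.grab(4); print('gap',manip.current_finger_gap())
manip.pause(.3); manip.ungrasp(); manip.pause(.5)
c=cam('scene'); save(c,'s1.png'); spk(); print(manip.current_time_s(),manip.current_position())
E
```

```text
[ 0.23  0.35 -0.35]
gap 0.7078285078166614 3.9998050779104233
[-0.15500747 -0.79562046  0.1127305 ] 11.2833
gap 0.7094849812441462
top x 0.0022 len 0.151 y0 0.0026 yaw 0.011 zc 0.0412 204
scene x 0.0067 len 0.1483 y0 -0.0003 yaw 0.0 zc 0.041 1459
13.4417 [ 0.51202291 -0.03870049  0.02402234]
```

View pics/s1.png

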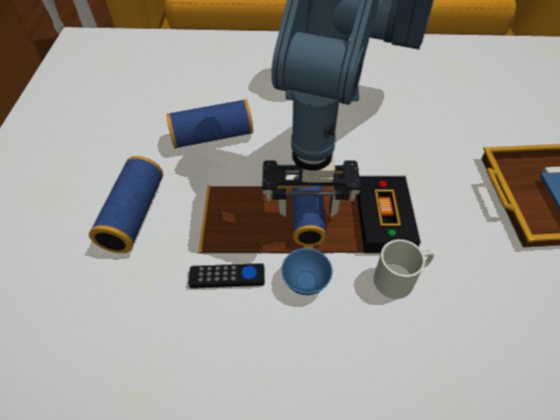

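The scene picture shows the speaker at (308,215) over the stripe, with fingers open on both sides, squared within 0.01 rad. Next I retreat, shut the fingers, turn them 90° so they fit the slot (35 x 15 mm), and feel down onto the thumb piece.

```bash
python3 - <<'E'
from h import *
manip.movel(dk(.003,0,.15),max_speed=.12)
spk()
manip.grab(5)
r=min((rot(YAW+np.pi/2,f) for f in (0,1)),key=lambda r:abs(manip.inverse_kinematics(dk(-.016,.169,.1),r)[5]))
manip.goto(dk(-.016,.169,.1),r); print(manip.current_joints())
manip.movel(dk(-.016,.169,.048),max_speed=.08); manip.pause(.3)
b=np.mean([manip.current_ft_force() for _ in range(5)],0); print('bias',b,manip.current_time_s())
z=.040; f=0
manip.movel(dk(-.016,.169,z),max_speed=.02)
while z>.022 :
    f=(np.array(manip.current_ft_force())-b)
    if f[2]>4.6: break
    z-=.001 if f[2]<.7 else .0005
    manip.movel(dk(-.016,.169,z),max_speed=.01)
print('pressed z',z,f,manip.current_position()-dk(-.016,.169,0),manip.current_time_s())
E
```

```text
top x -0.0567 len 0.0322 y0 0.0014 yaw -0.016 zc 0.0406 136
scene x 0.0047 len 0.1522 y0 -0.0003 yaw -0.001 zc 0.0409 1835Traceback (most recent call last):
  File "<stdin>", line 5, in <module>
  File "<stdin>", line 5, in <lambda>
TypeError: 'NoneType' object is not subscriptable
```

```bash
python3 - <<'E'
from h import *
for f in (0,1):
    r=rot(YAW+np.pi/2,f); q=manip.inverse_kinematics(dk(-.016,.169,.1),r); print(f,q)
    if q is not None: break
manip.goto(dk(-.016,.169,.1),r)
manip.movel(dk(-.016,.169,.048),max_speed=.08); manip.pause(.3)
b=np.mean([manip.current_ft_force() for _ in range(5)],0); print('bias',b,manip.current_time_s())
z=.040; f=np.zeros(3)
manip.movel(dk(-.016,.169,z),max_speed=.02)
while z>.022 :
    f=(np.array(manip.current_ft_force())-b)
    if f[2]>4.6: break
    z-=.001 if f[2]<.7 else .0005
    manip.movel(dk(-.016,.169,z),max_speed=.01)
print('pressed z',z,f,manip.current_position()-dk(-.016,.169,0),manip.current_time_s())
E
```

```text
0 None
1 [ 3.82834079e-02  2.92543768e-01  1.80614924e+00 -4.44089210e-16
  1.04289965e+00  3.37682285e-03]
bias [-0.3299218  -0.88962499 -1.24559619] 18.425
pressed z 0.02849999999999999 [-1.02990064  0.07210304  4.76694872] [6.39661853e-05 1.68047170e-05 2.86002584e-02] 24.225
```

```bash
python3 - <<'E'
from h import *
b=np.array([-.33,-.89,-1.25]); z=.0285
for x in np.arange(-.012,.0221,.004):
    manip.movel(dk(x,.169,z),max_speed=.03)
    f=np.array(manip.current_ft_force())-b; print(round(x,3),f.round(1))
    if f[2]>8 or abs(f[0])>9: break
    if f[2]<4: z-=.0003
    if f[2]>6: z+=.0003
manip.movel(dk(x,.169,.1),max_speed=.08)
manip.movel(dk(-.05,.08,.22),max_speed=.2)
print(manip.current_time_s()); spk()
c=cam('top'); save(c,'t2.png')
cv2.imwrite('pics/t2c.png',cv2.resize(c['color'][150:290,120:350][:,:,::-1],None,fx=3,fy=3))
for n in('top','scene'):
    if n!='top': c=cam(n); cv2.imwrite('pics/s2c.png',cv2.resize(c['color'][150:270,280:450][:,:,::-1],None,fx=4,fy=4))
    for r in manip.regions_of(n,'switch'): p=pts(c,r['mask'])[0]; print(n,r['confidence'],np.median(p,0))
E
```

```text
-0.012 [-0.3  1.1  5.2]
-0.008 [-0.6  0.9  5.4]
-0.004 [-0.6  1.1  5.8]
0.0 [-0.   1.7  5.3]
0.004 [-0.3  1.   5.5]
0.008 [-0.7  2.2  5.2]
0.012 [-0.   1.7  5.7]
0.016 [-1.4  1.2  6. ]
0.02 [-1.7  1.6  4.5]
28.7917
top x 0.0021 len 0.1506 y0 0.0027 yaw 0.001 zc 0.0404 1779
scene x 0.0044 len 0.1521 y0 -0.0003 yaw -0.0 zc 0.0409 1841
scene 0.75 [0.51940853 0.1309703  0.03075127]
```

View pics/s2c.png

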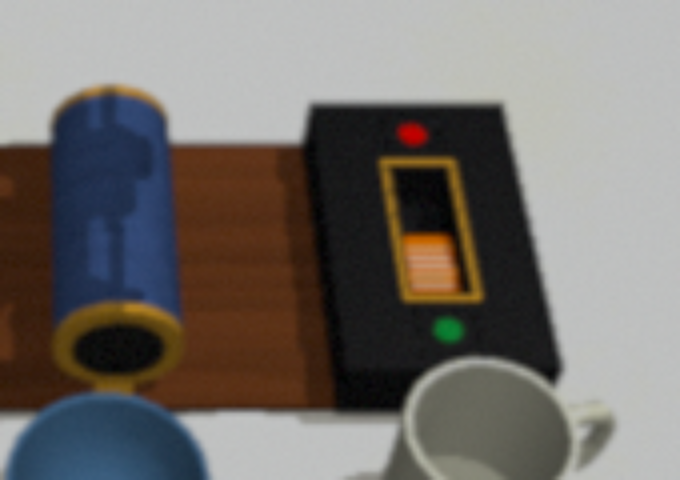

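The switch at (430,265) in the crop looks to be at the green end, but the near wall hides part of it. I'll measure its red-side edge, which should be at slot x of about -5 mm.

```bash
python3 - <<'E'
from h import *
for n in('top','scene'):
    c=cam(n); p,u,v=pts(c); h=cv2.cvtColor(c['color'],cv2.COLOR_RGB2HSV)[v,u]; q=p-O; cs,s=np.cos(YAW),np.sin(YAW)
    x=cs*q[:,0]+s*q[:,1]; y=-s*q[:,0]+cs*q[:,1]
    k=(abs(x)<.045)&(abs(y-.169)<.011)&(p[:,2]<.037)
    rgb=c['color'][v,u].astype(int); o=k&(rgb[:,0]>90)&(rgb[:,0]-rgb[:,2]>25)
    print(n,o.sum(),'edges x',np.percentile(x[o],[0,3,50,97,100]).round(4))
    g=(abs(y-.169)<.02)&(abs(x)<.09)
    print(' green',np.median(x[g&(rgb[:,1]-rgb[:,0]>40)]),'red',np.median(x[g&(rgb[:,0]-rgb[:,1]>90)&(p[:,2]>.039)&(x<-.05)]))
E
```

```text
top 6 edges x [0.0332 0.0332 0.0355 0.0379 0.0379]
 green nan red nan
scene 152 edges x [-0.0188 -0.0171  0.0159  0.0338  0.0351]
 green 0.06784884752175943 red -0.0639996555694292
  return _methods._mean(a, axis=axis, dtype=dtype,
  ret = ret.dtype.type(ret / rcount)
```

```bash
python3 - <<'E'
from h import *
manip.goto([0.128,.535,.25],manip.current_tool_rot())
c=cam('top'); p,u,v=pts(c); q=p-O; cs,s=np.cos(YAW),np.sin(YAW)
x=cs*q[:,0]+s*q[:,1]; y=-s*q[:,0]+cs*q[:,1]; rgb=c['color'][v,u].astype(int)
k=(abs(x)<.045)&(abs(y-.169)<.011)&(p[:,2]<.037)&(rgb[:,0]>90)&(rgb[:,0]-rgb[:,2]>25)
print(k.sum(),np.percentile(x[k],[0,3,50,97,100]).round(4)); g=(abs(y-.169)<.02)&(abs(x)<.09)
print('green',np.median(x[g&(rgb[:,1]-rgb[:,0]>40)]),'red',np.median(x[g&(rgb[:,0]-rgb[:,1]>70)&(x<-.05)]))
cv2.imwrite('pics/t3c.png',cv2.resize(c['color'][165:260,140:320][:,:,::-1],None,fx=4.4,fy=4.4,interpolation=cv2.INTER_CUBIC)); print(manip.current_time_s())
E
```

```text
164 [-0.0045 -0.004   0.0165  0.0377  0.0382]
green 0.06624869611113353 red -0.06597922954733725
31.375
```

View pics/t3c.png

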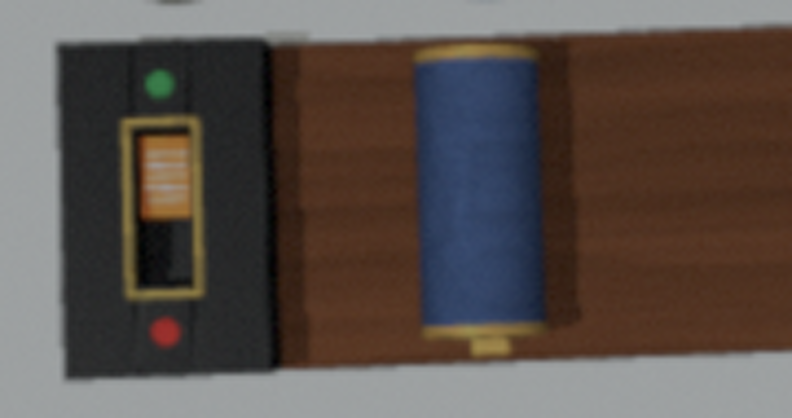

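The top crop shows the thumb piece at (165,178), hard against the green end: it spans -4 to +38 mm, centre +17 mm. The speaker at (482,190) is square over the stripe, whose end shows at (490,345).

```bash
python3 -c "
from rig import manip
print(manip.finish_job())"
```

```text
the job is handed in; nothing more can be done
None
```

I handed the job in at about 31 s; the interface returned no verdict, but the last pictures show the speaker at rest, square over the stripe within about 3 mm, the switch at the green end (about 34 mm), and the mug, remote and bowl untouched.

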